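# Gauge a plaster-mould core pin

### The arm

A 7-joint arm with a two-finger parallel gripper is mounted at the origin on the work surface. World frame = base frame: x ahead of the robot, y to its left, z up, the work surface at z = 0. Lengths are in mm, angles in degrees, forces in N, time in s.
With the tool pointing down it reaches from about 350 to 900 mm from the base axis. Payload 19.9 kg.
Tool frame: the origin (TCP) lies midway between the tips of the shut fingers; the grasp point (between the pads) lies 19 mm behind it; y points along the fingers, z is the direction in which the jaws open and shut, and the axes are right-handed (so a half turn about y gives the same grasp; the last joint's range is limited). The gripper opens to 85 mm and grips with 20 to 120 N. Pads are 22 mm wide; open, the fingers measure 114 mm over their backs; the gripper's body (76 mm by 85 mm) begins 54 mm behind the grasp point. The pads swing forward as they close: fully open they stand 13 mm farther back than shut.
Start: joints at [-2.378, 23.915, -0.59, 92.452, 0.269, 63.638, -3.037], TCP at [624.981, 0.003, 231.26] pointing down, gripper open.
Joint ranges: [-161.28, 161.28], [-22.2, 115.67], [-73.04, 71.86], [3.21, 147.25], [-68.34, 248.33], [10.77, 114.83], [-161.83, 161.83]. Speed limits (degrees/s): [108.29, 108.29, 136.94, 136.94, 172.46, 172.46, 172.46].

### API

Orientations are given as [roll, pitch, yaw] about the fixed x, y, z axes, in that order (R = Rz(yaw) Ry(pitch) Rx(roll)).
In Python, from plant import read_state, grab_frame, calibration, close_job gives the robot as it stands.
- The arm moves only by the tool step_arm, never from a script. Its arguments are lists of equal length, an entry for each row: "travel": the shift along the tool's x, y, z in mm, a list of three; "turn": the turn, a rotation vector about the tool's x, y, z in degrees, a list of three; "gripper": the closure, from 0 (fully open) to 1 (shut). In form: {"travel": [[tx, ty, tz], ...], "turn": [[wx, wy, wz], ...], "gripper": [gripper, ...]}. A call has 1 to 10 rows; each row is the pose to reach, as a shift and turn from the pose commanded when the call began, along the tool's axes at that moment; what a row does not reach only later rows make up. A row lasts 1/10 s, in which the tool goes at most 50 mm and 8.59 degrees, less where a joint would pass 70% of its speed; a pose out of reach is approached as far as the arm can. A call with a gripper value outside its range is refused whole. The fingers move at their own pace and stop on an object; "squeeze" is the grip in N (left out, the last holds). Time passes only in rows, so rows that repeat a pose let the fingers close. It gives the time, the measured TCP pose, the force and the opening at its end, in the units of the state.
- read_state(): the state, without advancing time (a new reading comes with each control period).
- grab_frame(name): name is "scene" or "side" or "wrist"; returns the picture (400x640x3 uint8, red, green, blue); there is no depth.
- calibration(name): a dict with "fx", "fy", "cx", "cy" (pixels), "eye" and "attitude" of the camera in the world. Camera axes: x right, y up, looking along -z (the intrinsics and any distortion apply to the point x, -y, -z); pixel columns grow to the right and rows downward; lengths in mm; the calibration is good to about 2 mm. A picture is of the moment at which its call begins: read the wrist's pose just before it. calibration takes no time and is no camera call; for the wrist camera it gives the pose at the moment of the call.
- close_job(): hands the job in, once; it reports no verdict.
The state is a dict: "t": time; "joint_pos": joint angles; "qd": joint speeds; "tau": joint torques, N m; "tcp_pos": TCP position; "eef_rot": TCP orientation; "force": force on the tool from outside, world axes, zero at the start; "torque": the same for the moment, N m; "grip_width": finger opening in mm.
Only numpy, scipy, OpenCV 4.12 (cv2) and the standard library are available. Lean on these libraries where they do the work, as an engineer would, in place of code of your own. Each camera call takes 0.05 s, during which the arm holds its last target. There are 200 camera calls.

### The job

Find the gauge size of the steel core pin whose block stands on the cork mat: pull it out of the block and try it, nose down, in the holes of the three-hole gauge, the largest hole first, then the middle one, then the smallest, lowering it in each until the nose shows well below the plate or, if it will not go, until it is pressed lightly into the mouth of the hole, and drawing it out again. Then let it drop through the smallest hole that it passes, so that it ends up let go in the bay beneath that hole. Leave the other pin standing in its own block, and do not knock over the plaster finial.

Things in the scene. Friction and masses are not known exactly. Their poses are not given: they have to be found in the camera images.
- gauge: fixed pin gauge: steel plate 76 x 176 mm, 10 mm thick, its top 115 mm above the table, on a plywood stand. Origin: centre of its underside, on the table; y along the row of three through holes, z up. Under each hole a 44 mm wide, 66 mm long bay, plywood walls between at y = -25 and +25 mm, rubber floor 5 mm up, other walls 45 mm high: a 90 mm pin let go in a hole falls into the bay
- hole_large (a point): centre of the gauge's 25.5 mm through hole, at the level of the plate's top; at y = +50 mm in the gauge's frame, axes as the gauge's
- hole_middle (a point): centre of the gauge's 19.5 mm through hole, at the level of the plate's top; at y = 0 mm in the gauge's frame, axes as the gauge's
- hole_small (a point): centre of the gauge's 13.5 mm through hole, at the level of the plate's top; at y = -50 mm in the gauge's frame, axes as the gauge's
- mat: square cork mat, 130 x 130 mm, 2 mm thick, fixed on the table. Origin: centre of its underside
- block_thin: wooden stand block, 60 x 60 x 50 mm high, fixed, with one vertical 13 mm blind bore 40 mm deep in the centre of its top, holding the 12 mm pin. Origin: centre of its underside, z up. One of the two blocks stands in the middle of the cork mat, the other off it.
- block_thick: wooden stand block, 60 x 60 x 50 mm high, fixed, with one vertical 19 mm blind bore 40 mm deep in the centre of its top, holding the 18 mm pin. Origin: centre of its underside, z up. One of the two blocks stands in the middle of the cork mat, the other off it.
- pin_thin: loose plain steel core pin, 12 mm thick, 90 mm long, about 75 g, standing nose down in its block, its top 100 mm above the table. Origin: centre of the flat nose end (10 mm above the table), z along the pin to its flat top. The last 8 mm taper to 4 mm at the nose end; the rest is a plain 12 mm cylinder. It passes all three holes of the gauge.
- pin_thick: loose plain steel core pin, 18 mm thick, 90 mm long, about 165 g, standing nose down in its block, its top 100 mm above the table. Origin: centre of the flat nose end (10 mm above the table), z along the pin to its flat top. The last 8 mm taper to 10 mm at the nose end; the rest is a plain 18 mm cylinder. It passes the large and middle holes; in the smallest its nose goes in about 3 mm and stops.
- pin_thin_mid (a point): middle of the 12 mm pin, on its axis, 45 mm above its nose end
- pin_thick_mid (a point): middle of the 18 mm pin, on its axis, 45 mm above its nose end
- finial: turned white plaster finial, 118 mm high, 64 mm across its foot, standing loose on the table beyond the gauge and blocks. Origin: centre of its underside, z up
Not all that is in view belongs to the job. What is shaped like the pin_thick but blue is not meant. What is shaped like the block_thin but orange is not meant.

How it is judged:
By the outcome, as a careful person would: the job done as asked, in the order asked, and still so for the second after the job is handed in, with the robot touching nothing.
It also fails if it takes over 58 s, if anything falls off the work surface, if the arm or the gripper's body presses on something with over 40 N, if the wrist force passes 120 N, or if a joint passes its speed limit or range.

## Working session

There is one attempt and no reset: what is moved stays moved. The work goes in short steps, Python scripts to look and compute and a tool call to move; the robot and the scene stay as the last step left them, time stands still between calls to the robot, and variables do not carry over. Pictures are saved under pics/ and viewed, about 8 in all and at most 12, crops included, and the job is handed in when it is done.

Besides the shell and the picture viewer there is one more tool, called after "Call:" in YAML: its name, and indented under it one key for each argument. step_arm: Moves the arm, as the interface text tells. Its arguments: {"type":"object","properties":{"travel":{"type":"array"},"turn":{"type":"array"},"gripper":{"type":"array"},"squeeze":{"type":"number"}},"required":["travel","turn","gripper"]}

```bash
mkdir -p pics; ls
python3 - <<'E'
from plant import *
import cv2,pickle
s=read_state(); print({k:s[k] for k in('t','tcp_pos','eef_rot','force','grip_width')})
d={}
for n in('scene','side','wrist'):
    c=calibration(n); f=grab_frame(n); d[n]=(c,f); print(n,c)
    cv2.imwrite(f'pics/{n}0.png',f[:,:,::-1])
pickle.dump(d,open('d0.pkl','wb'))
E
```

```text
pics
{'t': 0.0, 'tcp_pos': array([ 6.24646496e+02, -1.51995487e-02,  2.30634504e+02]), 'eef_rot': array([-9.00716297e+01, -5.63976915e-03, -9.00002625e+01]), 'force': array([-0.00460633,  0.4595768 ,  0.15981491]), 'grip_width': 85.06182367039501}
scene {'fx': 438.53438767251333, 'fy': 438.53438767251333, 'cx': 313.6661886532421, 'cy': 206.2458847971298, 'eye': array([1193.29898447,  445.74623167,  538.92762146]), 'attitude': array([ 56.75380527,   0.86782927, 122.67854047])}
side {'fx': 362.0550126970758, 'fy': 362.0550126970758, 'cx': 315.5255212004212, 'cy': 195.98318305504534, 'eye': array([474.96007595, 592.68687116, 565.36287614]), 'attitude': array([  50.97797559,   -1.19254502, -164.47240931])}
wrist {'fx': 284.4863795344952, 'fy': 284.4863795344952, 'cx': 318.2086754042437, 'cy': 199.1457868651046, 'eye': array([625.26920201,  77.25666073, 372.53244331]), 'attitude': array([-1.75519441e+01,  5.87707724e-02, -4.00253760e-03])}
```

View pics/scene0.png

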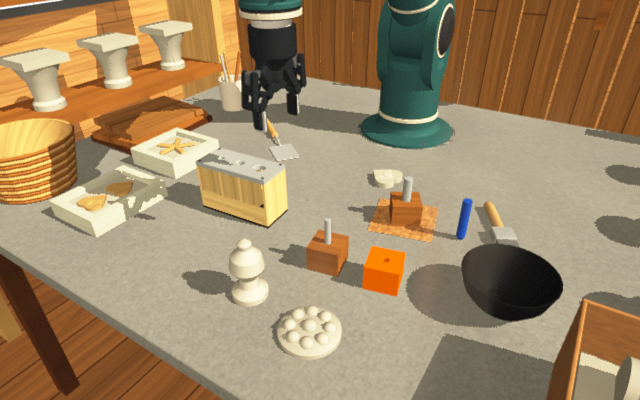

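View pics/side0.png

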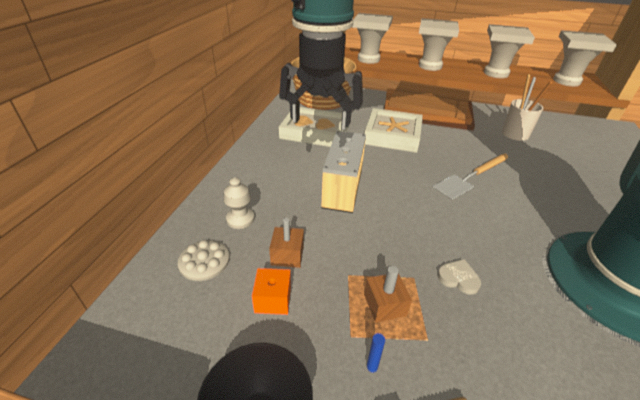

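View pics/wrist0.png

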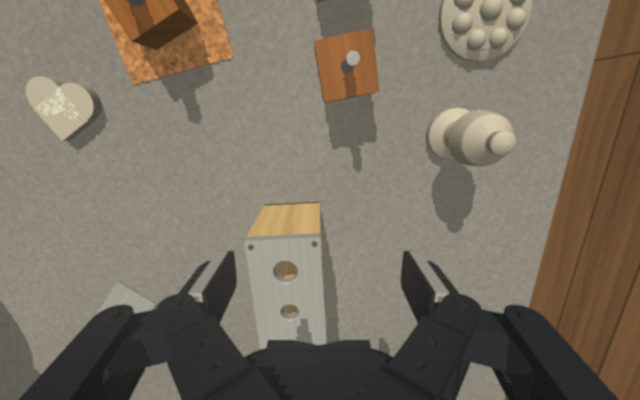

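The scene view shows the mat pin at (408,187), the other pin at (328,230) and the gauge at (243,165). The side view shows the mat pin top at (392,270) and the other pin top at (287,222). The wrist view shows the large hole at (286,271), the middle hole at (290,312) and the plate's front screws at (251,247) and (315,244). Next I'll work out rough positions from these.

```bash
cat > h.py <<'E'
import numpy as np, cv2, pickle
from scipy.spatial.transform import Rotation as R
def ray(c,u,v):
    d=np.array([(u-c['cx'])/c['fx'],-(v-c['cy'])/c['fy'],-1.])
    return np.array(c['eye']),R.from_euler('xyz',c['attitude'],degrees=True).apply(d)
def onz(c,u,v,z):
    e,d=ray(c,u,v); return e+d*(z-e[2])/d[2]
def proj(c,p):
    q=R.from_euler('xyz',c['attitude'],degrees=True).inv().apply(np.array(p)-c['eye'])
    return c['cx']-c['fx']*q[0]/q[2], c['cy']+c['fy']*q[1]/q[2]
def tri(*a):
    A=np.zeros((3,3));b=np.zeros(3)
    for c,u,v in a:
        e,d=ray(c,u,v); d/=np.linalg.norm(d); P=np.eye(3)-np.outer(d,d); A+=P; b+=P@e
    return np.linalg.solve(A,b)
E
python3 - <<'E'
from h import *
d=pickle.load(open('d0.pkl','rb'));C={k:d[k][0] for k in d}
for n,l in {'wrist':[('L',286,271,115),('M',290,312,115),('scr',251,247,115),('scr',315,244,115),('offpin',352,58,100),('finialtop',501,141,118)],
 'scene':[('matpin',408,180,100),('offpin',328,222,100),('blue',467,201,90),('bluebase',462,237,0),('L',238,158,115),('M',252,166,115),('S',264,172,115),('finial',250,297,0)],
 'side':[('matpin',392,270,100),('offpin',286,220,100),('L',343,161,115),('finial',239,222,0),('bluebase',374,368,0)]}.items():
    for a in l: print(n,a[0],onz(C[n],*a[1:]).round(1))
# widths of pins from crops
s=d['scene'][1]; w=d['side'][1]; wr=d['wrist'][1]
a=cv2.resize(s[140:240,190:300],None,fx=3.6,fy=3.6,interpolation=2)[:360,:396]
b=cv2.resize(s[165:265,310:420],None,fx=3.6,fy=3.6,interpolation=2)[:360,:396]
cv2.imwrite('pics/crop1.png',np.hstack([a,b])[:,:,::-1])
E
```

```text
wrist L [591.8 -82.  115. ]
wrist M [ 594.4 -132.7  115. ]
wrist scr [557.6 -54.6 115. ]
wrist scr [621.8 -51.2 115. ]
wrist offpin [654.3 119.6 100. ]
wrist finialtop [786.   50.5 118. ]
scene matpin [454.8 187.9 100. ]
scene offpin [662.2 126.6 100. ]
scene blue [455.  307.2  90. ]
scene bluebase [445.4 310.2   0. ]
scene L [ 578.5 -147.9  115. ]
scene M [591.2 -99.  115. ]
scene S [598.7 -61.9 115. ]
scene finial [800.4  54.7   0. ]
side matpin [447.8 185.8 100. ]
side offpin [653.3 122.2 100. ]
side L [589.  -83.9 115. ]
side finial [791.2  58.1   0. ]
side bluebase [447.9 303.5   0. ]
```

View pics/crop1.png

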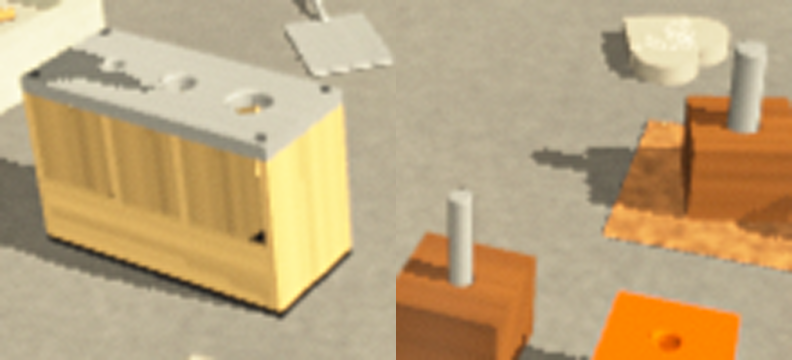

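The mat pin appears thicker although it is farther away, so it is the 18 mm pin and should end in the middle hole. The plate crop shows the shadowed small hole at the far left end and the large hole at the near right end. I'll move above the mat pin.

Call:
step_arm:
  travel:
    - [-187,71,-174]
    - [-187,71,-174]
    - [-187,71,-174]
    - [-187,71,-174]
    - [-187,71,-174]
    - [-187,71,-174]
    - [-187,71,-174]
    - [-187,71,-174]
    - [-187,71,-174]
  turn:
    - [0,0,0]
    - [0,0,0]
    - [0,0,0]
    - [0,0,0]
    - [0,0,0]
    - [0,0,0]
    - [0,0,0]
    - [0,0,0]
    - [0,0,0]
  gripper: [0,0,0,0,0,0,0,0,0]

```text
t: 1.05
tcp_pos: [451.9, 186.1, 160.5]
eef_rot: [-90.0, -0.0, -90.1]
force: [0.4, -0.3, -0.5]
grip_width: 85.4
```

Run:
```python
from plant import *
from h import *
s=read_state(); c=calibration('wrist'); f=grab_frame('wrist'); pickle.dump((c,f),open('d1.pkl','wb'))
print(s['t'],s['tcp_pos'],s['eef_rot'],s['qd'].round(2),c['eye'],c['attitude'])
t=s['tcp_pos']; print(proj(c,[t[0],t[1],100]))
cv2.imwrite('pics/w1.png',f[:,:,::-1])
```

```text
1.05 [451.8850553  186.1450742  160.51063347] [-8.99715436e+01 -3.99079580e-03 -9.00928272e+01] [ 0.18 -0.04 -0.1   0.08  0.   -0.04 -0.2 ] [452.35098284 263.39061902 302.29115691] [-17.55379932  -0.02981985  -0.09600303]
(np.float64(317.6272756808488), np.float64(215.77787682421183))
```

View pics/w1.png

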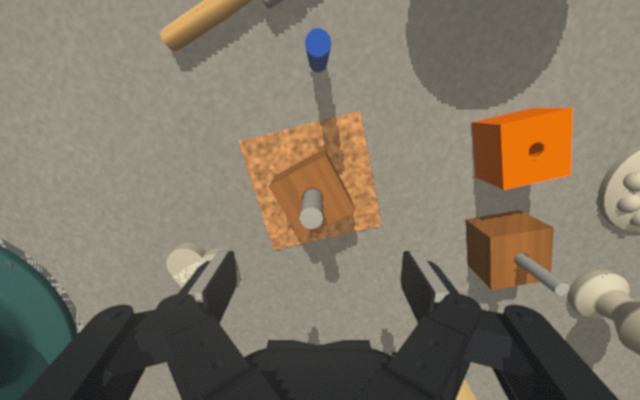

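The wrist view shows the mat pin's top centred at about (311,214), with the TCP axis projecting to (318,216). So the pin is at about (447.5, 187). I'll descend and grasp.

Call:
step_arm:
  travel:
    - [0,30,-3.5]
    - [0,60,-3.5]
    - [0,85,-3.5]
    - [0,97,-3.5]
    - [0,97,-3.5]
    - [0,97,-3.5]
    - [0,97,-3.5]
    - [0,97,-3.5]
    - [0,97,-3.5]
    - [0,97,-3.5]
  turn:
    - [0,0,0]
    - [0,0,0]
    - [0,0,0]
    - [0,0,0]
    - [0,0,0]
    - [0,0,0]
    - [0,0,0]
    - [0,0,0]
    - [0,0,0]
    - [0,0,0]
  gripper: [0,0,0,0,0,0.5,1,1,1,1]
  squeeze: 60

```text
t: 2.1
tcp_pos: [447.5, 187.1, 63.7]
eef_rot: [-90.0, 0.0, -90.0]
force: [-3.7, 0.2, 13.8]
grip_width: 16.0
```

Call:
step_arm:
  travel:
    - [0,0,0]
    - [0,0,0]
    - [0,0,0]
    - [0,0,0]
    - [0,0,0]
  turn:
    - [0,0,0]
    - [0,0,0]
    - [0,0,0]
    - [0,0,0]
    - [0,0,0]
  gripper: [1,1,1,1,1]

```text
t: 2.6
tcp_pos: [447.4, 187.1, 63.7]
eef_rot: [-90.0, 0.0, -90.0]
force: [-4.6, -0.5, 10.9]
grip_width: 15.8
```

Call:
step_arm:
  travel:
    - [0,-10,0]
    - [0,-25,0]
    - [0,-45,0]
    - [0,-70,0]
    - [0,-100,0]
    - [0,-130,0]
    - [0,-151,0]
    - [0,-151,0]
    - [0,-151,0]
  turn:
    - [0,0,0]
    - [0,0,0]
    - [0,0,0]
    - [0,0,0]
    - [0,0,0]
    - [0,0,0]
    - [0,0,0]
    - [0,0,0]
    - [0,0,0]
  gripper: [1,1,1,1,1,1,1,1,1]

```text
t: 3.5
tcp_pos: [447.4, 186.9, 214.5]
eef_rot: [-90.0, 0.0, -90.0]
force: [-0.3, -0.9, -2.3]
grip_width: 16.0
```

Call:
step_arm:
  travel:
    - [15,0,8]
    - [45,0,24]
    - [85,0,45]
    - [125,0,66]
    - [165,0,87]
    - [205,0,109]
    - [240,0,127]
    - [260,0,138]
    - [271,0,143.5]
    - [271,0,143.5]
  turn:
    - [0,0,0]
    - [0,0,0]
    - [0,0,0]
    - [0,0,0]
    - [0,0,0]
    - [0,0,0]
    - [0,0,0]
    - [0,0,0]
    - [0,0,0]
    - [0,0,0]
  gripper: [1,1,1,1,1,1,1,1,1,1]

```text
t: 4.5
tcp_pos: [590.7, -85.0, 213.1]
eef_rot: [-90.1, -0.0, -90.1]
force: [-0.8, 0.7, -1.8]
grip_width: 15.9
```

Call:
step_arm:
  travel:
    - [0,0,0]
    - [0,0,0]
    - [0,0,0]
  turn:
    - [0,0,0]
    - [0,0,0]
    - [0,0,0]
  gripper: [1,1,1]

```text
t: 4.8
tcp_pos: [590.8, -82.8, 214.4]
eef_rot: [-90.0, 0.0, -89.9]
force: [0.0, -0.0, -1.5]
grip_width: 16.0
```

Run:
```python
from plant import *
from h import *
s=read_state(); c=calibration('wrist'); f=grab_frame('wrist'); c2=calibration('side');g=grab_frame('side');pickle.dump((c,f,c2,g),open('d2.pkl','wb'))
t=s['tcp_pos'];print(s['t'],t,s['eef_rot'],c['eye'],c['attitude'])
for z in(162,115): print(z,proj(c,[t[0],t[1],z]),proj(c2,[t[0],t[1],z]))
print(proj(c,[591,-82,115]))
a=cv2.resize(f[140:340,218:418],(600,600),interpolation=2)
cv2.imwrite('pics/w2.png',a[:,:,::-1])
u,v=map(int,proj(c2,[t[0],t[1],140]));print(u,v)
cv2.imwrite('pics/s2.png',cv2.resize(g[v-50:v+50,u-50:u+50],(500,500),interpolation=2)[:,:,::-1])
```

```text
4.8 [590.78090355 -82.81525263 214.39340358] [-8.99981107e+01  1.46419697e-02 -8.99132313e+01] [591.07497427  -5.59746578 356.21453741] [-1.75318498e+01 -3.74083757e-03  8.17126579e-02]
162 (np.float64(317.6397469089327), np.float64(219.789109892285)) (np.float64(343.5973847913263), np.float64(142.96754897016666))
115 (np.float64(317.73697330607183), np.float64(200.23314541458032)) (np.float64(342.1422489449066), np.float64(161.12897627975426))
(np.float64(317.98416164038747), np.float64(199.36048734886475))
342 151
```

View pics/w2.png

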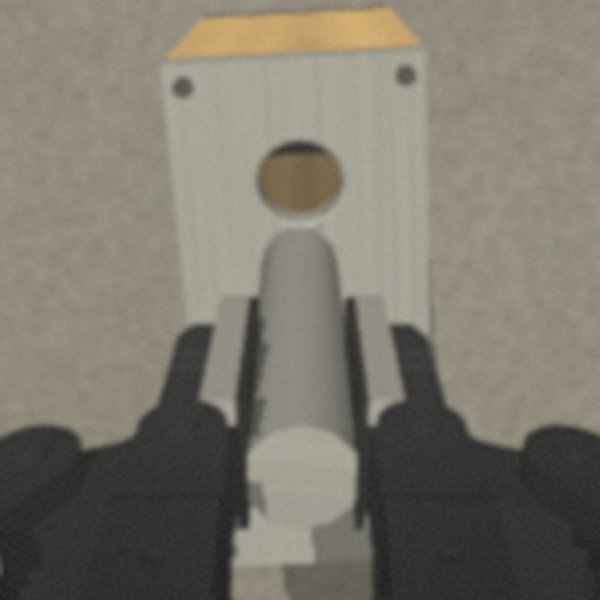

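Crop: the hole is centred at about (318.3,200) in the full frame and the pin sits vertically just in front of it. That puts the hole within 1 mm of the TCP axis. I'll check how the pin sits in the hand.

Run:
```python
from h import *
c,f,c2,g=pickle.load(open('d2.pkl','rb'))
t=np.array([590.8,-82.8,214.4])
print('top obs 318.7,299', [proj(c,[t[0],t[1],z]) for z in(249,251,253)])
a=np.linspace(0,2*np.pi,60)
for z in(159,161,163):
  P=np.array([proj(c,[t[0]+r*np.cos(x),t[1]+r*np.sin(x),z+dz]) for x in a for r,dz in((5,0),(9,8))])
  print(z,'top row of nose',P[:,1].min(),'obs ~215.5')
for z in(250,252):
  P=np.array([proj(c,[t[0]+9*np.cos(x),t[1]+9*np.sin(x),z]) for x in a]); print(z,P.min(0),P.max(0))
print(onz(c,318.3,200,115), onz(c,218+182/3,140+87/3,115), onz(c,218+405/3,140+75/3,115))
```

```text
top obs 318.7,299 [(np.float64(317.3198384742371), np.float64(292.8161629643921)), (np.float64(317.30642280919517), np.float64(295.64853391469404)), (np.float64(317.29258660166), np.float64(298.5696915436782))]
159 top row of nose 210.52485894656897 obs ~215.5
161 top row of nose 211.49487843758666 obs ~215.5
163 top row of nose 212.4836639230236 obs ~215.5
250 [296.75909242 276.30267797] [337.87165834 311.37578668]
252 [296.42541352 278.95896791] [338.17774275 314.45085798]
[591.2818189  -82.59666761 115.        ] [557.13916173 -54.64675095 115.        ] [620.96207392 -51.0791631  115.        ]
```

View pics/s2.png

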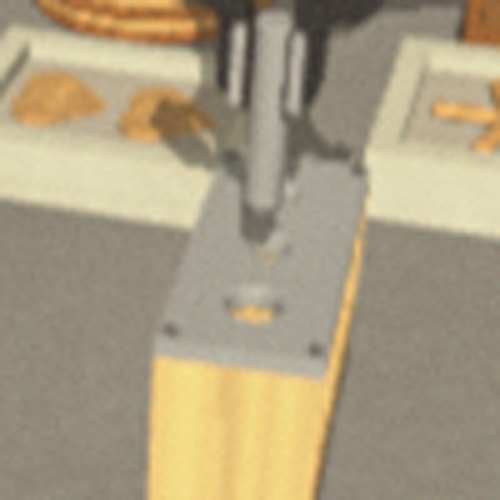

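The pin sits about 2 mm toward -y of the TCP axis and is upright. The side view agrees, with the nose at about (344,143). From the plate screws, the gauge yaw is about 3.2°. I'll correct y and lower a bit.

Call:
step_arm:
  travel:
    - [-3.3,10,0]
    - [-3.3,22,0]
    - [-3.3,24,0]
    - [-3.3,24,0]
    - [-3.3,24,0]
    - [-3.3,24,0]
  turn:
    - [0,0,0]
    - [0,0,0]
    - [0,0,0]
    - [0,0,0]
    - [0,0,0]
    - [0,0,0]
  gripper: [1,1,1,1,1,1]

```text
t: 5.5
tcp_pos: [591.2, -80.8, 190.6]
eef_rot: [-90.0, -0.0, -90.0]
force: [0.1, -0.1, -1.4]
grip_width: 16.0
```

Call:
step_arm:
  travel:
    - [0,10,0]
    - [0,20,0]
    - [0,27,0]
    - [0,34,0]
    - [0,44,0]
    - [0,55,0]
    - [0,64,0]
    - [0,67,0]
    - [0,67,0]
    - [0,67,0]
  turn:
    - [0,0,0]
    - [0,0,0]
    - [0,0,0]
    - [0,0,0]
    - [0,0,0]
    - [0,0,0]
    - [0,0,0]
    - [0,0,0]
    - [0,0,0]
    - [0,0,0]
  gripper: [1,1,1,1,1,1,1,1,1,1]

```text
t: 6.5
tcp_pos: [591.2, -80.7, 123.5]
eef_rot: [-90.0, -0.0, -90.0]
force: [-0.1, 0.1, -1.0]
grip_width: 16.1
```

Run:
```python
from plant import *
from h import *
s=read_state(); c=calibration('wrist'); f=grab_frame('wrist'); 
t=s['tcp_pos'];print(s['t'],t,s['force'])
print(proj(c,[t[0],t[1],115]),proj(c,[591.3,-82.6,115]))
a=cv2.resize(f[190:350,238:398],(480,480),interpolation=2)
cv2.imwrite('pics/w3.png',a[:,:,::-1])
```

```text
6.5 [591.15815575 -80.73323584 123.5255979 ] [-0.09666436  0.08282967 -0.96858069]
(np.float64(317.43578089714157), np.float64(247.4974039098886)) (np.float64(317.68001135771067), np.float64(250.3626866835981))
```

View pics/w3.png

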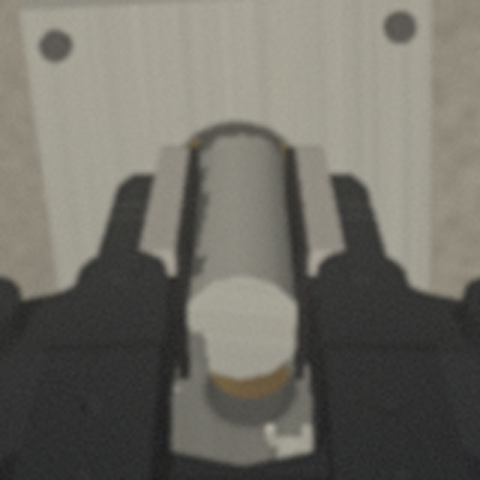

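The pin stands in the large hole, roughly centred, with no side force and its nose about 34 mm below the plate's underside. I'll draw it out and move to the middle hole, shifting by (+2.8, -49.9).

Call:
step_arm:
  travel:
    - [0,-10,0]
    - [0,-25,0]
    - [0,-42,0]
    - [0,-57,0]
    - [0,-65,0]
    - [10,-67,0.6]
    - [25,-67,1.4]
    - [40,-67,2.2]
    - [48,-67,2.7]
    - [49.9,-67,2.8]
  turn:
    - [0,0,0]
    - [0,0,0]
    - [0,0,0]
    - [0,0,0]
    - [0,0,0]
    - [0,0,0]
    - [0,0,0]
    - [0,0,0]
    - [0,0,0]
    - [0,0,0]
  gripper: [1,1,1,1,1,1,1,1,1,1]

```text
t: 7.55
tcp_pos: [593.4, -132.5, 189.7]
eef_rot: [-90.1, -0.0, -90.1]
force: [-0.0, 0.0, -2.2]
grip_width: 15.5
```

Call:
step_arm:
  travel:
    - [0,4,0]
    - [0,8,0]
    - [0,8,0]
    - [0,8,0]
    - [0,8,0]
  turn:
    - [0,0,0]
    - [0,0,0]
    - [0,0,0]
    - [0,0,0]
    - [0,0,0]
  gripper: [1,1,1,1,1]

```text
t: 8.05
tcp_pos: [593.9, -130.3, 182.4]
eef_rot: [-90.0, -0.0, -90.0]
force: [0.1, 0.3, -1.4]
grip_width: 15.9
```

Run:
```python
from plant import *
from h import *
s=read_state(); c=calibration('wrist'); f=grab_frame('wrist'); pickle.dump((c,f,s['tcp_pos']),open('d4.pkl','wb'))
t=s['tcp_pos'];print(s['t'],t,s['force'])
print(proj(c,[594.1,-132.5,115]), proj(c,[t[0]+.4,t[1]-1.9,t[2]-52]), c['eye'],c['attitude'])
a=np.linspace(0,2*np.pi,60);P=np.array([proj(c,[594.1+9.75*np.cos(x),-132.5+9.75*np.sin(x),115]) for x in a]);print(P.min(0),P.max(0))
b=cv2.resize(f[180:260,268:368],(800,640)[:2] if 0 else (700,560),interpolation=2)
cv2.imwrite('pics/w4.png',b[:,:,::-1])
```

```text
8.05 [ 593.8630818  -130.32536064  182.3643165 ] [ 0.14968682  0.33718341 -1.4492641 ]
(np.float64(317.9470144489433), np.float64(215.27641467230043)) (np.float64(318.1538921585098), np.float64(222.3740762976148)) [594.25021967 -53.06981197 324.17790929] [-1.75477901e+01 -7.88286419e-03  1.90936448e-02]
[305.5393661  203.49910988] [330.36335711 226.74772353]
```

View pics/w4.png

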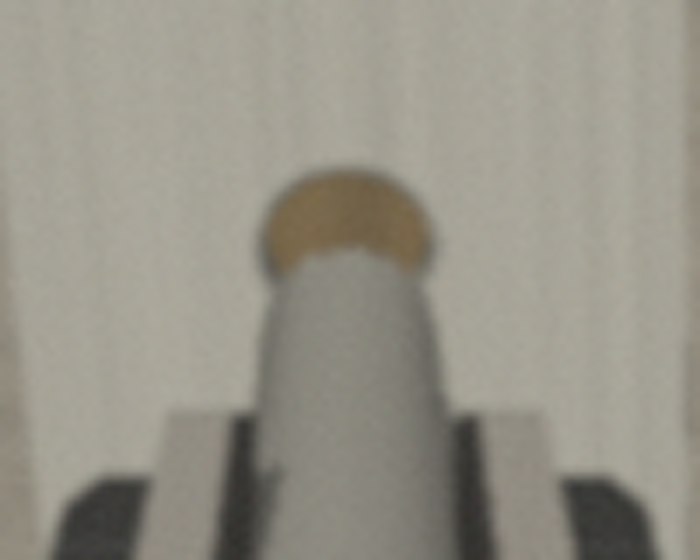

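The crop matches the prediction: hole cols 305.4–329.9, top row 203.9, and pin axis at col ~318.2. I'll lower it gently into the middle hole with a -0.3 mm x trim.

Call:
step_arm:
  travel:
    - [0,6,-0.3]
    - [0,12,-0.3]
    - [0,17,-0.3]
    - [0,20,-0.3]
    - [0,23,-0.3]
    - [0,26,-0.3]
    - [0,28,-0.3]
    - [0,28,-0.3]
  turn:
    - [0,0,0]
    - [0,0,0]
    - [0,0,0]
    - [0,0,0]
    - [0,0,0]
    - [0,0,0]
    - [0,0,0]
    - [0,0,0]
  gripper: [1,1,1,1,1,1,1,1]

```text
t: 8.9
tcp_pos: [593.4, -130.6, 154.0]
eef_rot: [-90.0, 0.0, -90.0]
force: [-0.5, 0.0, -1.0]
grip_width: 15.9
```

Call:
step_arm:
  travel:
    - [0,5,0]
    - [0,11,0]
    - [0,18,0]
    - [0,25,0]
    - [0,30,0]
    - [0,30.5,0]
    - [0,30.5,0]
    - [0,30.5,0]
  turn:
    - [0,0,0]
    - [0,0,0]
    - [0,0,0]
    - [0,0,0]
    - [0,0,0]
    - [0,0,0]
    - [0,0,0]
    - [0,0,0]
  gripper: [1,1,1,1,1,1,1,1]

```text
t: 9.7
tcp_pos: [593.7, -130.7, 124.0]
eef_rot: [-90.0, -0.0, -90.0]
force: [-0.6, -0.2, -1.6]
grip_width: 15.6
```

The pin passes the middle hole. I'll draw it out and move to the smallest.

Call:
step_arm:
  travel:
    - [0,-5,0]
    - [0,-17,0]
    - [0,-34,0]
    - [0,-52,0]
    - [0,-63,0]
    - [0,-66,0]
    - [15,-66,0.8]
    - [32,-66,1.8]
    - [46,-66,2.6]
    - [49.9,-66,2.8]
  turn:
    - [0,0,0]
    - [0,0,0]
    - [0,0,0]
    - [0,0,0]
    - [0,0,0]
    - [0,0,0]
    - [0,0,0]
    - [0,0,0]
    - [0,0,0]
    - [0,0,0]
  gripper: [1,1,1,1,1,1,1,1,1,1]

```text
t: 10.7
tcp_pos: [595.7, -183.5, 189.1]
eef_rot: [-90.1, -0.0, -90.2]
force: [0.1, -0.4, -1.6]
grip_width: 15.5
```

Call:
step_arm:
  travel:
    - [0,0,0]
    - [0,6,0]
    - [0,12,0]
    - [0,17,0]
    - [0,20,0]
    - [0,22,0]
    - [0,22,0]
    - [0,22,0]
  turn:
    - [0,0,0]
    - [0,0,0]
    - [0,0,0]
    - [0,0,0]
    - [0,0,0]
    - [0,0,0]
    - [0,0,0]
    - [0,0,0]
  gripper: [1,1,1,1,1,1,1,1]

```text
t: 11.5
tcp_pos: [596.3, -180.5, 167.9]
eef_rot: [-90.0, -0.0, -90.0]
force: [0.1, 0.2, -1.4]
grip_width: 16.0
```

Call:
step_arm:
  travel:
    - [0,0.7,0]
    - [0,1.4,0]
    - [0,2,0]
    - [0,2.5,0]
    - [0,2.5,0]
  turn:
    - [0,0,0]
    - [0,0,0]
    - [0,0,0]
    - [0,0,0]
    - [0,0,0]
  gripper: [1,1,1,1,1]

```text
t: 12.0
tcp_pos: [596.2, -180.5, 165.2]
eef_rot: [-90.0, -0.0, -90.0]
force: [-0.8, 0.6, -0.9]
grip_width: 15.8
```

Call:
step_arm:
  travel:
    - [0,0.5,0]
    - [0,1,0]
    - [0,1.2,0]
    - [0,1.2,0]
  turn:
    - [0,0,0]
    - [0,0,0]
    - [0,0,0]
    - [0,0,0]
  gripper: [1,1,1,1]

```text
t: 12.4
tcp_pos: [596.4, -180.5, 164.2]
eef_rot: [-90.0, -0.0, -90.0]
force: [-0.2, 0.2, 1.3]
grip_width: 15.8
```

Run:
```python
from plant import *
from h import *
s=read_state(); c=calibration('wrist'); f=grab_frame('wrist')
t=s['tcp_pos'];print(s['t'],t,s['force'])
a=np.linspace(0,2*np.pi,60);P=np.array([proj(c,[596.9+6.75*np.cos(x),-182.4+6.75*np.sin(x),115]) for x in a]);print(P.min(0),P.max(0))
b=cv2.resize(f[180:260,268:368],(700,560),interpolation=2)
cv2.imwrite('pics/w5.png',b[:,:,::-1])
```

```text
12.4 [ 596.35718722 -180.50607813  164.19607709] [-0.17694155  0.16986905  1.33674374]
[309.00159921 215.11581547] [327.63803664 232.40011248]
```

View pics/w5.png

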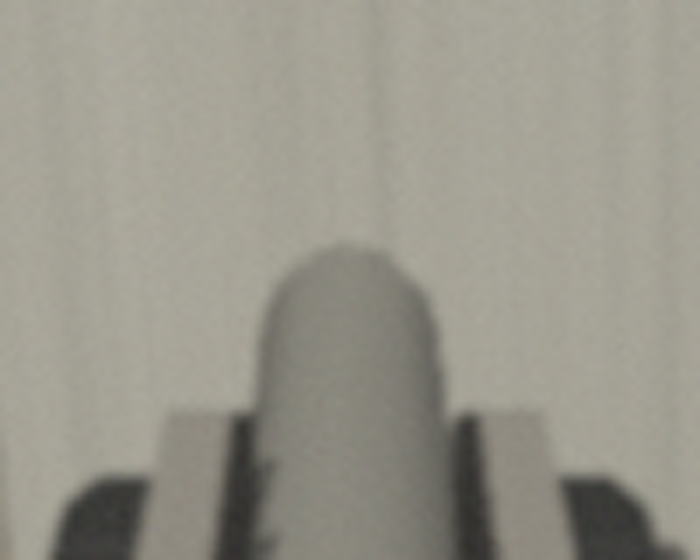

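The nose fills the mouth of the small hole (tip row ~215, where the rim is predicted) and contact has begun. I'll press lightly.

Call:
step_arm:
  travel:
    - [0,0.5,0]
    - [0,0.9,0]
    - [0,0.9,0]
    - [0,0.9,0]
  turn:
    - [0,0,0]
    - [0,0,0]
    - [0,0,0]
    - [0,0,0]
  gripper: [1,1,1,1]

```text
t: 12.85
tcp_pos: [596.5, -180.5, 163.8]
eef_rot: [-90.0, -0.0, -90.0]
force: [-0.9, 0.7, 8.0]
grip_width: 15.8
```

Blocked: the force rises by about 9.5 N and the pin stops about 3 mm in. I'll draw it out and return to the middle hole.

Call:
step_arm:
  travel:
    - [0,-3,0]
    - [0,-12,0]
    - [0,-22,0]
    - [0,-27,0]
    - [-8,-27,-0.4]
    - [-22,-27,-1.2]
    - [-38,-27,-2.1]
    - [-48,-27,-2.7]
    - [-49.9,-27,-2.8]
    - [-49.9,-27,-2.8]
  turn:
    - [0,0,0]
    - [0,0,0]
    - [0,0,0]
    - [0,0,0]
    - [0,0,0]
    - [0,0,0]
    - [0,0,0]
    - [0,0,0]
    - [0,0,0]
    - [0,0,0]
  gripper: [1,1,1,1,1,1,1,1,1,1]

```text
t: 13.85
tcp_pos: [593.5, -130.1, 190.1]
eef_rot: [-90.0, -0.0, -90.0]
force: [-0.2, -0.8, -1.5]
grip_width: 15.5
```

Call:
step_arm:
  travel:
    - [0,0,0]
    - [0,6,0]
    - [0,14,0]
    - [0,20,0]
    - [0,25,0]
    - [0,29,0]
    - [0,33,0]
    - [0,36,0]
    - [0,36,0]
  turn:
    - [0,0,0]
    - [0,0,0]
    - [0,0,0]
    - [0,0,0]
    - [0,0,0]
    - [0,0,0]
    - [0,0,0]
    - [0,0,0]
    - [0,0,0]
  gripper: [1,1,1,1,1,1,1,1,1]

```text
t: 14.75
tcp_pos: [593.3, -130.5, 153.8]
eef_rot: [-90.0, 0.0, -90.0]
force: [0.4, 0.1, -0.9]
grip_width: 15.5
```

Call:
step_arm:
  travel:
    - [0,6,0]
    - [0,14,0]
    - [0,22,0]
    - [0,28,0]
    - [0,30,0]
    - [0,30,0]
    - [0,30,0]
  turn:
    - [0,0,0]
    - [0,0,0]
    - [0,0,0]
    - [0,0,0]
    - [0,0,0]
    - [0,0,0]
    - [0,0,0]
  gripper: [1,1,1,1,1,1,1]

```text
t: 15.45
tcp_pos: [593.6, -130.6, 124.3]
eef_rot: [-90.0, -0.0, -90.0]
force: [-0.9, -0.2, -1.2]
grip_width: 15.7
```

Call:
step_arm:
  travel:
    - [0,0,0]
    - [0,0,0]
    - [0,0,0]
    - [0,0,0]
    - [0,0,0]
    - [0,0,0]
    - [0,0,0]
  turn:
    - [0,0,0]
    - [0,0,0]
    - [0,0,0]
    - [0,0,0]
    - [0,0,0]
    - [0,0,0]
    - [0,0,0]
  gripper: [0.5,0.5,0.5,0.5,0.5,0.5,0.5]

```text
t: 16.15
tcp_pos: [593.5, -130.6, 124.2]
eef_rot: [-90.0, -0.0, -90.0]
force: [-0.1, -0.0, -0.6]
grip_width: 42.9
```

Call:
step_arm:
  travel:
    - [0,-15,0]
    - [0,-45,0]
    - [0,-80,0]
    - [0,-110,0]
    - [0,-110,0]
    - [0,-110,0]
  turn:
    - [0,0,0]
    - [0,0,0]
    - [0,0,0]
    - [0,0,0]
    - [0,0,0]
    - [0,0,0]
  gripper: [0.5,0.5,0.5,0.5,0.3,0.3]

```text
t: 16.75
tcp_pos: [593.7, -130.7, 235.5]
eef_rot: [-89.9, -0.0, -90.0]
force: [0.9, -0.2, -0.0]
grip_width: 60.0
```

Run:
```python
from plant import *
from h import *
s=read_state(); print(s['t'],s['tcp_pos'],s['force'])
f=grab_frame('wrist'); g=grab_frame('scene')
a=cv2.resize(f[120:320,218:418],(400,400),interpolation=2)
b=cv2.resize(g[140:310,190:420],(400,296),interpolation=2); b=np.vstack([b,np.zeros((104,400,3),np.uint8)])
cv2.imwrite('pics/w6.png',np.hstack([a,b])[:,:,::-1])
```

```text
16.75 [ 593.71864706 -130.67813847  235.53602586] [ 0.94928359 -0.16057192 -0.00650207]
```

View pics/w6.png

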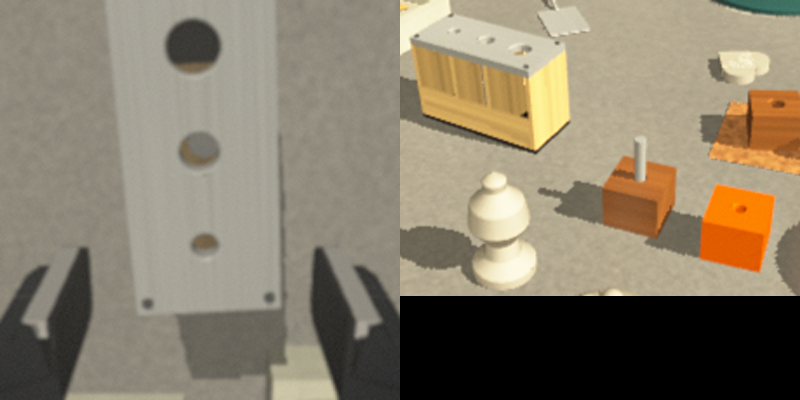

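The pin's top shows below the plate in the middle hole. The mat block is empty, the thin pin is still in its block, and the finial is upright. I'll let things settle, then hand in.

Call:
step_arm:
  travel:
    - [0,0,0]
    - [0,0,0]
    - [0,0,0]
    - [0,0,0]
    - [0,0,0]
  turn:
    - [0,0,0]
    - [0,0,0]
    - [0,0,0]
    - [0,0,0]
    - [0,0,0]
  gripper: [0.3,0.3,0.3,0.3,0.3]

```text
t: 17.35
tcp_pos: [593.5, -130.6, 234.0]
eef_rot: [-90.0, -0.0, -90.0]
force: [0.2, 0.4, -0.4]
grip_width: 59.6
```

```bash
python3 -c "
from plant import *
s=read_state();print(s['t'],s['force']);print(close_job())"
```

```text
17.35 [ 0.19753749  0.3986584  -0.41778227]
the job is handed in; nothing more can be done
None
```

The pin on the cork mat is the 18 mm one. It passes the large (25.5 mm) and middle (19.5 mm) holes but not the smallest (13.5 mm), and it now lies let go in the bay under the middle hole.

- **Trials, in order:** In the large and middle holes the nose went about 34 mm below the plate with almost no side force. In the smallest it stopped about 3 mm in, under a light press of roughly 9–10 N, and I drew it out again.
- **Last checks:** The pictures show the pin's top below the plate in the middle hole and the mat block empty. The thin pin is still standing in its block and the finial is upright. The gripper was clear with about zero force, and I handed the job in at about 17.4 s.
- **Disagreement:** The gripper read about 16 mm while holding the pin instead of 18 mm. I judged the size from the camera pictures and the fit in the holes, which both say 18 mm.

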